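Clamp a model gable wall upright in the gluing jig

ROBOT

A 6-joint arm with a two-finger parallel gripper is mounted at the origin on the work surface. World frame = base frame: x ahead of the robot, y to its left, z up, the work surface at z = 0. Lengths are in m, angles in rad, forces in N, time in s.
With the tool pointing down it reaches from about 0.3 to 0.875 m from the base axis. Payload 6.4 kg.
Tool frame: the origin (TCP) lies midway between the tips of the shut fingers; the grasp point (between the pads) lies 19 mm behind it; z points along the fingers, y is the line along which they close (so a half turn about z gives the same grasp; the last joint's range is limited). The gripper opens to 85 mm and grips with 20 to 120 N. Pads are 22 mm wide; open, the fingers measure 114 mm over their backs; the gripper's body (76 mm by 85 mm) begins 54 mm behind the grasp point. The pads swing forward as they close: fully open they stand 13 mm farther back than shut.
Start: joints at [1.103, 0.181, 1.607, -0, 1.354, -0.206], TCP at [0.149, 0.555, 0.231] pointing down, gripper open.
Joint ranges: [-2.99, 2.99], [-0.89, 2.07], [0.3, 2.58], [-1.14, 4.28], [0, 2.63], [-3.12, 3.12]. Speed limits (rad/s): [2.57, 2.57, 3.01, 3.14, 3.14, 3.14].

INTERFACE

Orientations are given as a unit quaternion [w, x, y, z].
In Python, from bench import ctrl, vision, workorder gives the robot as it stands. The module is installed in compiled form; this text tells all that it offers.
- The arm moves only by the tool servo_tool, never from a script. Its argument "steps" is a list of rows, each an object of numbers: "dx", "dy", "dz": the shift along the world's x, y, z as a fraction of full scale; "wx", "wy", "wz": the turn, a rotation vector about the world's x, y, z as a fraction of full scale. A call has exactly 5 rows; each row is the pose to reach, as a shift and turn from the pose commanded when the call began, turning the shorter way round; what a row does not reach only later rows make up. Full scale, the value 1, is 100 mm for a shift and pi rad for a turn. A row lasts 1/12 s, in which the tool goes at most 41.7 mm and 7.16 degrees, less where a joint would pass 70% of its speed; a pose out of reach is approached as far as the arm can. A call with a number of a shift or a turn outside -1 to 1 is refused whole. A call with a gripper value outside its range is refused whole. "jaw" is the opening, from 0 (shut) to 1 (fully open), set as the call begins (left out, the last holds). The fingers move at their own pace and stop on an object; the grip force is fixed at half the most. Time passes only in rows, so rows that repeat a pose let the fingers close, or fill a call up. It gives the time, the measured TCP pose, the force, the opening and the grip force at its end, in the units of the state.
- ctrl.get_obs(): the state, without advancing time (a new reading comes with each control period).
- vision.camera(name): name is "scene" or "top" or "wrist"; returns a dict with "frame" (400x640x3 uint8, red, green, blue), "vfov" (degrees; the focal length in pixels is half the picture's height over the tangent of half this angle, whatever the lens; pixels are square), "cx", "cy" (the principal point, pixels), "camera_from_world" (4x4, takes a point from world to camera coordinates). Camera axes: x right, y up, looking along -z (the intrinsics and any distortion apply to the point x, -y, -z); pixel columns grow to the right and rows downward; lengths in m; the calibration is good to about 2 mm. A picture is of the moment at which its call begins. There is no depth.
- workorder.hand_in(): hands the job in; it is judged then, once.
The state is a dict: "time_s": time; "q": joint angles; "dq": joint speeds; "joint_efforts": joint torques, N m; "eef_pos": TCP position; "eef_rot": TCP orientation; "wrist_force": force on the tool from outside, world axes, zero at the start; "torque": the same for the moment, N m; "opening": opening from 0.0 (shut) to 1.0 (fully open); "grasp_force": force on a finger pad.
Only numpy, scipy, OpenCV 4.12 (cv2) and the standard library are available. Lean on these libraries where they do the work, as an engineer would, in place of code of your own. Each camera call takes 0.05 s, during which the arm holds its last target. There are 200 camera calls.

TASK

Take the gable-end wall (the one with the pointed top) out of the grooved wooden rack and stand it, point up, in the slot of the gluing jig, its foot down on the slot floor and its middle in front of the clamp's plunger. Then push the toggle clamp's handle all the way back and down, so that the wall is held flat against the fence, and let go. Leave the other wall in its groove and do not disturb the paint jar or the cement bottle.

Things in the scene. Friction and masses are not known exactly. Their poses are not given: they have to be found in the camera images.
- gable_wall: The wall to clamp: plywood, 9 mm thick (y), 90 mm wide (x), 122 mm tall (z), one 28 mm square window at z 42 to 70 mm. Edges upright to z = 80 mm, then 45 degree slopes to a point 6 mm wide. Origin: centre of its foot (underside), z up to the point. 40 to 80 g. Faces alike: either way round will do. It starts upright, free to lift, in a groove of the rack.
- side_wall: The other wall, to be left in its groove: a plywood panel 9 mm thick, 150 mm wide, 80 mm tall, straight top, two windows. Origin and axes as for the gable wall. It stands in another groove, 90 mm from the gable wall.
- rack: Wooden drying rack, fixed: a block 130 mm (x) by 222 mm (y) by 32 mm high with seven straight grooves along its x, 12 mm wide, 20 mm deep, 30 mm apart; the groove floor is 12 mm above the bench. Origin: centre of its underside, z up.
- jig: Gluing jig, fixed: grey base plate 150 mm (x) by 195 mm (y -155 to +40 mm), 12 mm thick. A slot runs along x at y = 0, between a tall aluminium fence (+y side) and a low kerb (-y side); a push-pull toggle clamp stands on the -y side. Origin: on the bench, below the middle of the slot; y points along the plunger from the clamp to the fence, z up.
- jig_slot (a point): Middle of the slot's floor, 12 mm above the bench; axes as the jig's. Slot 13 mm wide, 120 mm long, open at both ends; between kerb top (14 mm above this floor, inner edge bevelled 3 mm) and fence a loose wall may lean towards the clamp, up to about 25 degrees, without falling. Clamped on the fence, the wall's foot centre lies at y = +2 mm.
- fence_top (a point): Middle of the upper front edge of the fence: 55 mm above the slot floor, at y = +6.5 mm from the slot's middle. The fence is 12 mm thick and 120 mm long along x.
- plunger_tip (a point): Centre of the front face of the plunger's round rubber pad (16 mm diameter), 30 mm above the slot floor at x = 0. With the clamp open it is drawn back to about y = -23 mm from the slot's middle; closing the clamp drives it along y towards the fence.
- clamp_handle (a joint): Angle of the clamp's handle, rad: 0 to 0.12 at the start (open, handle upright), 1.50 at its stop (clamped, handle laid back from the fence, 7 degrees above level). Turns about the jig's +x axis through handle_pivot: the free end goes from up to the jig's -y. Stays where left; needs 1 to 3 N at the grip. The pad meets the wall at about 1.0 and presses it with about 7 N when shut.
- handle_pivot (a point): Pivot of the handle, fixed on the jig: x = 0, y = -129.5 mm, 42 mm above the bench in the jig's frame.
- handle_grip (a point): A point on the axis of the handle's black round grip (16 mm diameter), 66 mm from the pivot; the grip reaches from 36 to 94 mm from the pivot. At angle 0 the handle leans 3 degrees from the vertical towards the fence.
- paint_jar: Bystander: glass paint jar with a white cap, 44 mm in diameter, 56 mm tall. Origin: centre of its underside.
- cement_bottle: Bystander: square glass cement bottle with a white cap, 42 by 42 mm, 72 mm tall. Origin: centre of its underside.
Things that resemble listed ones, but are neither listed nor needed, are in the scene too. What is shaped like the side_wall but purple or turquoise is not meant.

How it is judged:
By the outcome, as a careful person would: the job done as asked, in the order asked, and still so for the second after the job is handed in, with the robot touching nothing.
It also fails if it takes over 72 s, if anything falls off the work surface, if the arm or the gripper's body presses on something with over 40 N, if the wrist force passes 120 N, or if a joint passes its speed limit or range.

## Working session

There is one attempt and no reset: what is moved stays moved. The work goes in short steps, Python scripts to look and compute and a tool call to move; the robot and the scene stay as the last step left them, time stands still between calls to the robot, and variables do not carry over. Pictures are saved under pics/ and viewed, at most 10 in all, crops included, and the job is handed in when it is done.

Besides the shell and the picture viewer there is one more tool, called after ">>>" by a JSON object that holds its "method" and its "body", one argument or row to a line. servo_tool: Moves the arm, as the interface text tells. Its arguments: {"type":"object","properties":{"steps":{"type":"array","items":{"type":"object","properties":{"dx":{"type":"number"},"dy":{"type":"number"},"dz":{"type":"number"},"wx":{"type":"number"},"wy":{"type":"number"},"wz":{"type":"number"}}}},"jaw":{"type":"number"}},"required":["steps"]}

```bash
mkdir -p pics; cat > h.py <<'E'
import numpy as np, cv2
from bench import ctrl, vision, workorder
def cam(n):
    c=vision.camera(n); c['f']=200/np.tan(np.radians(c['vfov'])/2); return c
def save(c,p): cv2.imwrite('pics/'+p,cv2.cvtColor(c['frame'],cv2.COLOR_RGB2BGR))
def ray(c,u,v):
    T=c['camera_from_world'];R=T[:3,:3];o=-R.T@T[:3,3]
    d=R.T@np.array([(u-c['cx'])/c['f'],-(v-c['cy'])/c['f'],-1]);return o,d/np.linalg.norm(d)
def onz(c,u,v,z):
    o,d=ray(c,u,v);return o+d*(z-o[2])/d[2]
def proj(c,p):
    q=c['camera_from_world']@np.append(p,1);return np.array([c['cx']-c['f']*q[0]/q[2],c['cy']+c['f']*q[1]/q[2]])
E
python3 - <<'E'
from h import *
for n in ['scene','top']:
    c=cam(n);save(c,n+'0.png');T=c['camera_from_world'];print(n,{k:v for k,v in c.items() if k not in('frame','camera_from_world')},-T[:3,:3].T@T[:3,3]);np.savez(n+'0.npz',**c)
print(ctrl.get_obs())
E
```

```text
scene {'vfov': 56.55109255089666, 'cx': 311.2042022026991, 'cy': 202.25261009850172, 'f': np.float64(371.82039169066326)} [1.06143085 0.59559258 0.55744211]
top {'vfov': 55.820235078921044, 'cx': 322.4197877927661, 'cy': 199.48900582064016, 'f': np.float64(377.57302712576677)} [0.3443764  0.10368213 1.14695733]
{'time_s': 0.1, 'q': array([ 1.10267159e+00,  1.81465625e-01,  1.60791123e+00, -2.50563694e-05,
        1.35381289e+00, -2.06328077e-01]), 'dq': array([-0.00144807, -0.00298511, -0.00284263, -0.00105455, -0.00047832,
        0.00029263]), 'joint_efforts': array([ 3.51090803e-04, -4.45880949e+01, -3.52239025e+01, -3.03931929e-04,
        4.10790439e-03, -2.04302452e-06]), 'eef_pos': array([0.14859375, 0.55494706, 0.23047332]), 'eef_rot': array([-2.52672911e-04,  1.30522113e-01,  9.91445077e-01, -7.57617389e-04]), 'wrist_force': array([ 0.55704545,  0.41447235, -0.47427796]), 'torque': array([ 0.0020192 , -0.00011701,  0.00336934]), 'grasp_force': 0.0, 'opening': 1.001515598059715}
```

View pics/scene0.png

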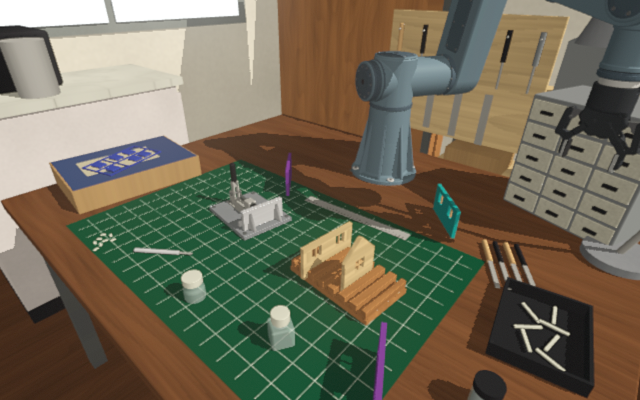

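View pics/top0.png

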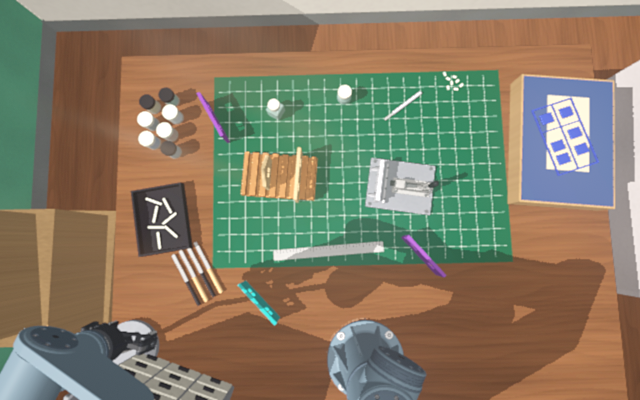

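The rack is at about (280,175) and the jig at about (402,186) in the top view. In the scene view, the gable stands in the rack at about (357,260) and the jig is at about (250,210). Next I'll zoom in on both.

```bash
python3 - <<'E'
import cv2,numpy as np
t=cv2.imread('pics/top0.png');s=cv2.imread('pics/scene0.png')
a=cv2.resize(t[140:220,235:335],None,fx=4,fy=4,interpolation=cv2.INTER_CUBIC)   #400x320
b=cv2.resize(t[145:225,355:455],None,fx=4,fy=4,interpolation=cv2.INTER_CUBIC)
c=cv2.resize(s[215:325,285:415],(400,280*110*400//(130*338)*0+280),interpolation=cv2.INTER_CUBIC)
d=cv2.resize(s[155:240,200:300],(400,280),interpolation=cv2.INTER_CUBIC)
o=np.zeros((600,800,3),np.uint8);o[:320,:400]=a;o[:320,400:]=b;o[320:,:400]=c;o[320:,400:]=d
cv2.imwrite('pics/z1.png',o)
E
```

```text
(no output)
```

View pics/z1.png

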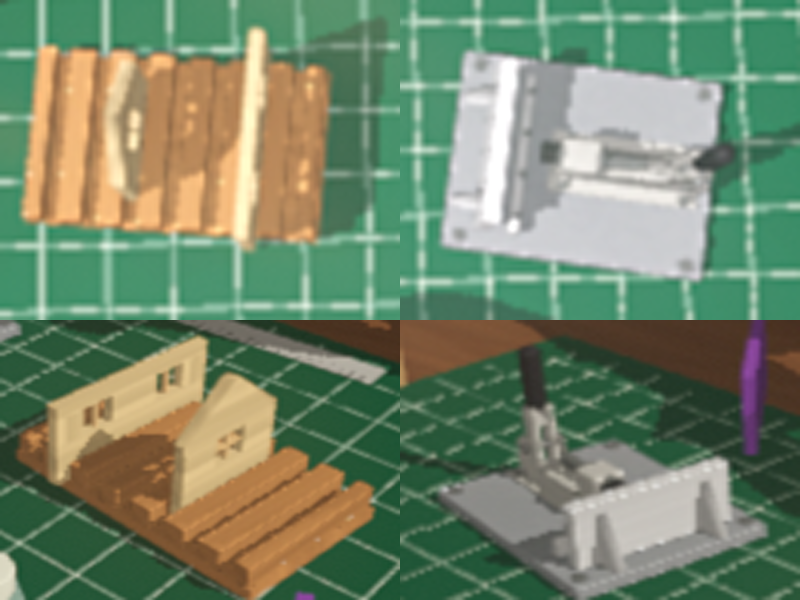

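```bash
cat >> h.py <<'E'
def fit2(loc,w):
    loc=np.array(loc,float);w=np.array(w,float);cl=loc.mean(0);cw=w.mean(0)
    A=(loc-cl)[:,0]+1j*(loc-cl)[:,1];B=(w-cw)[:,0]+1j*(w-cw)[:,1]
    k=np.sum(np.conj(A)*B);th=np.angle(k);R=np.array([[np.cos(th),-np.sin(th)],[np.sin(th),np.cos(th)]])
    t=cw-R@cl;return th,t,R,(loc@R.T+t-w)
E
python3 - <<'E'
from h import *
c=dict(np.load('top0.npz'))
rc=[(245.5,151.25),(240.5,195),(317.5,157),(314,200.75)]
w=[onz(c,*p,.032)[:2] for p in rc]
th,t,R,e=fit2([(.065,.111),(-.065,.111),(.065,-.111),(-.065,-.111)],w)
print('rack',np.degrees(th),t,e*1000)
for i in range(-3,4): print(i,t+R@[0,.03*i])
jc=[(371.5,158),(365.75,206.25),(435.75,166.25),(431,215)]
w=[onz(c,*p,.012)[:2] for p in jc]
th,t,R,e=fit2([(.075,.04),(-.075,.04),(.075,-.155),(-.075,-.155)],w)
print('jig',np.degrees(th),t,e*1000,'pivot',t+R@[0,-.1295])
# gable top ridge: apex crop (127,60)-(130,195)
img=cv2.cvtColor(c['frame'],cv2.COLOR_RGB2HSV)
print(img[160:180:4,262:272].tolist())
for p in [(124,60),(134,70),(124,198),(134,195),(113,130),(146,130),(126,125)]:
    u,v=p[0]/4+235,p[1]/4+140
    print(p,[onz(c,u,v,z)[:2].round(4) for z in(.092,.134)])
s=dict(np.load('scene0.npz'))
# scene gable apex: crop scale
for p in [(225,377),(245,377),(175,440),(175,508),(275,398),(275,440)]:
    print(p,p[0]*130/400+285,(p[1]-320)*110/280+215)
def tri(u,v,u2,v2):
    o,d=ray(s,u,v);o2,d2=ray(c,u2,v2)
    k=np.linalg.lstsq(np.c_[d,-d2],o2-o,rcond=None)[0];return (o+d*k[0]+o2+d2*k[1])/2,np.linalg.norm(o+d*k[0]-o2-d2*k[1])
print(tri(361.5,237.5,235+119/4,140+130/4))
E
```

```text
rack -5.977608489387515 [0.54076218 0.23974054] [[-1.51152682  2.16291503]
 [ 1.93064586  0.74723172]
 [-1.59845874 -1.64191097]
 [ 1.1793397  -1.26823578]]
-3 [0.5313896 0.1502299]
-2 [0.5345138  0.18006678]
-1 [0.53763799 0.20990366]
0 [0.54076218 0.23974054]
1 [0.54388638 0.26957742]
2 [0.54701057 0.2994143 ]
3 [0.55013477 0.32925118]
jig -8.845470249491338 [ 0.51250512 -0.06947382] [[-0.00933902 -1.09057244]
 [-0.6391799  -0.72992983]
 [ 0.36469874  0.56049712]
 [ 0.28382018  1.26000516]] pivot [ 0.4925919  -0.19743363]
[[[16, 123, 238], [17, 100, 248], [19, 80, 241], [20, 79, 227], [19, 82, 214], [19, 89, 177], [19, 89, 154], [19, 89, 155], [19, 88, 157], [17, 103, 166]], [[18, 91, 227], [19, 80, 232], [19, 78, 233], [19, 81, 226], [19, 89, 177], [18, 91, 151], [19, 87, 155], [19, 89, 158], [18, 87, 153], [17, 103, 156]], [[20, 80, 230], [19, 81, 215], [18, 87, 190], [19, 90, 159], [18, 94, 152], [18, 89, 200], [19, 79, 248], [19, 80, 225], [18, 92, 172], [15, 114, 164]], [[19, 78, 242], [20, 79, 227], [19, 86, 201], [18, 91, 163], [18, 94, 152], [19, 91, 188], [19, 84, 222], [1
[... 239 characters left out ...]
y([0.5815, 0.2632])]
(134, 70) [array([0.5839, 0.2628]), array([0.5744, 0.2564])]
(124, 198) [array([0.4921, 0.2705]), array([0.4862, 0.2638])]
(134, 195) [array([0.4941, 0.2634]), array([0.4881, 0.257 ])]
(113, 130) [array([0.5409, 0.278 ]), array([0.5331, 0.271 ])]
(146, 130) [array([0.5404, 0.2545]), array([0.5326, 0.2485])]
(126, 125) [array([0.5443, 0.2687]), array([0.5364, 0.2621])]
(225, 377) 358.125 237.39285714285714
(245, 377) 364.625 237.39285714285714
(175, 440) 341.875 262.14285714285717
(175, 508) 341.875 288.8571428571429
(275, 398) 374.375 245.64285714285714
(275, 440) 374.375 262.14285714285717
(array([0.53515585, 0.26866151, 0.12280109]), np.float64(0.00019782538623336194))
```

Both fits come out within 2 mm. The gable is in groove +1 and the side wall in groove -2, 90 mm apart as stated. I'll move above the gable and look with the wrist camera.

>>> {"method": "servo_tool", "body": {
  "jaw": 1,
  "steps": [
    {"dx":0.2,"dy":-0.14,"dz":0.02,"wz":0.01},
    {"dx":0.4,"dy":-0.28,"dz":0.04,"wz":0.02},
    {"dx":0.6,"dy":-0.42,"dz":0.06,"wz":0.03},
    {"dx":0.8,"dy":-0.56,"dz":0.08,"wz":0.04},
    {"dx":0.98,"dy":-0.71,"dz":0.1,"wz":0.05}
  ]
}}

```text
$.steps[0]: bad value
```

>>> {"method": "servo_tool", "body": {
  "steps": [
    {"dx":0.2,"dy":-0.14,"dz":0.02},
    {"dx":0.4,"dy":-0.28,"dz":0.04},
    {"dx":0.6,"dy":-0.42,"dz":0.06},
    {"dx":0.8,"dy":-0.56,"dz":0.08},
    {"dx":0.98,"dy":-0.71,"dz":0.1}
  ]
}}

```text
$.steps[0]: bad value
```

>>> {"method": "servo_tool", "body": {
  "steps": [
    {"dx":0.2,"dy":-0.14,"dz":0.02},
    {"dx":0.4,"dy":-0.28,"dz":0.04},
    {"dx":0.6,"dy":-0.42,"dz":0.06},
    {"dx":0.8,"dy":-0.56,"dz":0.08},
    {"dx":0.98,"dy":-0.71,"dz":0.1}
  ]
}}

```text
$.steps[0]: bad value
```

>>> {"method": "servo_tool", "body": {
  "steps": [
    {"dx":0.25,"dy":-0.18,"dz":0.02},
    {"dx":0.5,"dy":-0.36,"dz":0.04},
    {"dx":0.75,"dy":-0.54,"dz":0.06},
    {"dx":0.98,"dy":-0.71,"dz":0.1},
    {"dx":0.98,"dy":-0.71,"dz":0.1}
  ]
}}

```text
$.steps[0]: bad value
```

```bash
python3 - <<'E'
from h import *
c=cam('wrist');save(c,'w1.png');np.savez('w1.npz',**c);T=c['camera_from_world'];print(-T[:3,:3].T@T[:3,3],c['f'],c['cx'],c['cy'])
o=ctrl.get_obs();print(o['time_s'],o['eef_pos'],o['eef_rot'])
for z in (.092,.134): print(proj(c,[.5439,.2696,z]))
E
```

```text
[0.07432195 0.57485771 0.37358958] 323.4794939832522 316.02570676793033 197.40262935489852
0.15 [0.14860829 0.55503916 0.23059579] [-2.26273286e-04  1.30510717e-01  9.91446675e-01 -6.26993663e-04]
[185.68155023 517.20110878]
[172.18784254 560.66893719]
```

View pics/w1.png

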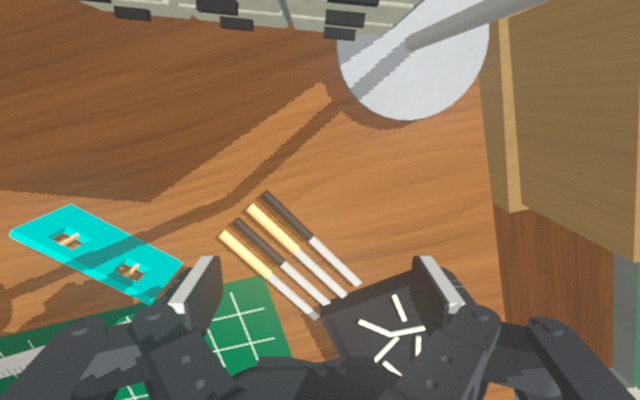

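The move calls were refused, so the arm is still at its start: the wrist view shows only the tray and the knives. I'll resend the rows with all six numbers in each.

>>> {"method": "servo_tool", "body": {
  "jaw": 1,
  "steps": [
    {"dx":0.2,"dy":-0.14,"dz":0.02,"wx":0,"wy":0,"wz":0.01},
    {"dx":0.4,"dy":-0.28,"dz":0.04,"wx":0,"wy":0,"wz":0.02},
    {"dx":0.6,"dy":-0.42,"dz":0.06,"wx":0,"wy":0,"wz":0.03},
    {"dx":0.8,"dy":-0.56,"dz":0.08,"wx":0,"wy":0,"wz":0.04},
    {"dx":0.98,"dy":-0.71,"dz":0.1,"wx":0,"wy":0,"wz":0.05}
  ]
}}

```text
time_s: 0.57
eef_pos: [0.2476, 0.4836, 0.2411]
eef_rot: [-0.0, 0.051, 0.999, -0.0]
wrist_force: [0.4, 0.0, -0.5]
opening: 0.999
grasp_force: 0.0
```

>>> {"method": "servo_tool", "body": {
  "steps": [
    {"dx":0.2,"dy":-0.14,"dz":0.02,"wx":0,"wy":0,"wz":0},
    {"dx":0.4,"dy":-0.28,"dz":0.04,"wx":0,"wy":0,"wz":0},
    {"dx":0.6,"dy":-0.42,"dz":0.06,"wx":0,"wy":0,"wz":0},
    {"dx":0.8,"dy":-0.56,"dz":0.08,"wx":0,"wy":0,"wz":0},
    {"dx":0.98,"dy":-0.71,"dz":0.1,"wx":0,"wy":0,"wz":0}
  ]
}}

```text
time_s: 0.98
eef_pos: [0.3458, 0.4126, 0.2511]
eef_rot: [-0.0, 0.052, 0.999, -0.0]
wrist_force: [0.3, -0.3, 0.1]
opening: 0.998
grasp_force: 0.0
```

>>> {"method": "servo_tool", "body": {
  "steps": [
    {"dx":0.2,"dy":-0.14,"dz":0.02,"wx":0,"wy":0,"wz":0},
    {"dx":0.4,"dy":-0.28,"dz":0.04,"wx":0,"wy":0,"wz":0},
    {"dx":0.6,"dy":-0.42,"dz":0.06,"wx":0,"wy":0,"wz":0},
    {"dx":0.8,"dy":-0.56,"dz":0.08,"wx":0,"wy":0,"wz":0},
    {"dx":0.98,"dy":-0.71,"dz":0.1,"wx":0,"wy":0,"wz":0}
  ]
}}

```text
time_s: 1.4
eef_pos: [0.4437, 0.3416, 0.2611]
eef_rot: [-0.0, 0.052, 0.999, -0.0]
wrist_force: [-0.3, 0.6, -0.4]
opening: 0.998
grasp_force: 0.0
```

>>> {"method": "servo_tool", "body": {
  "steps": [
    {"dx":0.25,"dy":-0.18,"dz":0.02,"wx":0,"wy":0,"wz":0},
    {"dx":0.5,"dy":-0.36,"dz":0.04,"wx":0,"wy":0,"wz":0},
    {"dx":0.75,"dy":-0.54,"dz":0.06,"wx":0,"wy":0,"wz":0},
    {"dx":0.98,"dy":-0.71,"dz":0.1,"wx":0,"wy":0,"wz":0},
    {"dx":0.98,"dy":-0.71,"dz":0.1,"wx":0,"wy":0,"wz":0}
  ]
}}

```text
time_s: 1.82
eef_pos: [0.5446, 0.2679, 0.2714]
eef_rot: [0.001, 0.054, 0.999, -0.001]
wrist_force: [1.0, 0.6, 0.7]
opening: 1.001
grasp_force: 0.0
```

```bash
python3 - <<'E'
from h import *
c=cam('wrist');save(c,'w2.png');np.savez('w2.npz',**c);T=c['camera_from_world'];print(-T[:3,:3].T@T[:3,3],c['f'],c['cx'],c['cy'])
o=ctrl.get_obs();print(o['time_s'],o['eef_pos'],o['eef_rot'])
for z in (.092,.134): print(proj(c,[.5439,.2696,z]))
E
```

```text
[0.46786464 0.27632007 0.41435495] 323.4794939832522 316.02570676793033 197.40262935489852
1.8667 [0.54262571 0.26950293 0.27100641] [ 3.94897467e-05  5.41452960e-02  9.98533051e-01 -1.78491459e-04]
[317.97959204 173.25899026]
[318.19604795 184.07026101]
```

View pics/w2.png

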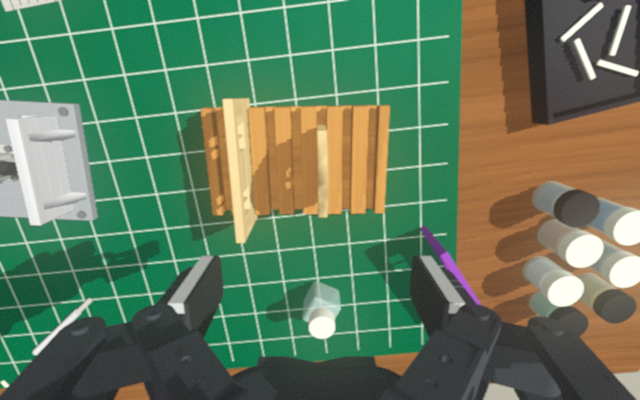

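The wrist view shows the gable edge-on from (322,124) to (323,217), between the open fingers. The side wall is at about (240,170), and the rack spans (202..389, 106..215).

```bash
python3 - <<'E'
from h import *
c=dict(np.load('w2.npz'))
h=cv2.cvtColor(c['frame'],cv2.COLOR_RGB2HSV)
m=((h[...,0]<26)&(h[...,1]<150)&(h[...,2]>90)).astype(np.uint8)
sub=np.zeros_like(m);sub[112:225,305:340]=m[112:225,305:340]
sub=cv2.morphologyEx(sub,cv2.MORPH_OPEN,np.ones((3,3)))
for v in range(114,224,6):
    x=np.flatnonzero(sub[v]);print(v,(x.min(),x.max(),len(x)) if len(x) else None,end='; ')
print()
w=[onz(c,*p,.032)[:2] for p in [(202,108),(389,106),(384,213),(213,215)]]
th,t,R,e=fit2([(-.065,-.111),(-.065,.111),(.065,.111),(.065,-.111)],w);print(np.degrees(th),t,(e*1000).round(1),'g1',t+R@[0,.03])
for p in [(322,124),(323,217),(322.5,124),(322.5,217)]: print(p,onz(c,*p,.092))
cv2.imwrite('pics/c.png',cv2.cvtColor(cv2.resize(c['frame'][100:230,250:400],None,fx=4,fy=4,interpolation=cv2.INTER_CUBIC),cv2.COLOR_RGB2BGR))
E
```

```text
114 None; 120 (np.int64(308), np.int64(310), 3); 126 (np.int64(316), np.int64(338), 14); 132 (np.int64(316), np.int64(328), 13); 138 (np.int64(316), np.int64(328), 13); 144 (np.int64(316), np.int64(328), 13); 150 (np.int64(316), np.int64(328), 13); 156 (np.int64(317), np.int64(328), 12); 162 (np.int64(317), np.int64(328), 12); 168 (np.int64(317), np.int64(328), 12); 174 (np.int64(317), np.int64(329), 13); 180 (np.int64(317), np.int64(329), 13); 186 (np.int64(317), np.int64(329), 13); 192 (np.int64(317), np.int64(329), 13); 198 (np.int64(317), np.int64(328), 12); 204 (np.int64(317), np.int64(329), 13); 210 (np.int64(317), np.int64(328), 12); 216 (np.int64(319), np.int64(326), 8); 222 None; 
-5.635432765532828 [0.54301619 0.24461104] [[-0.4 -4.5]
 [ 0.3  4.4]
 [ 0.5  3.2]
 [-0.5 -3.1]] g1 [0.54596214 0.27446605]
(322, 124) [0.49538317 0.27878846 0.092     ]
(323, 217) [0.59198294 0.26978409 0.092     ]
(322.5, 124) [0.49543641 0.27927314 0.092     ]
(322.5, 217) [0.59192493 0.26925436 0.092     ]
```

View pics/c.png

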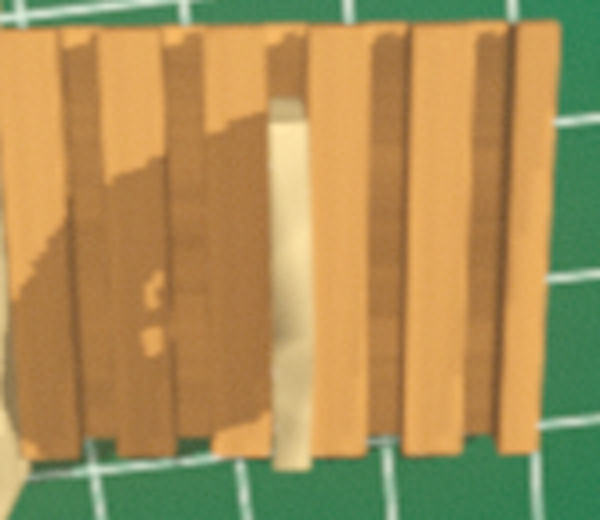

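In the crop, the near eave corner is at about (322.3,130.5) in image pixels and the far one at (322.8,217.5). The darker patch above the near corner is the upright edge.

```bash
python3 - <<'E'
from h import *
c=dict(np.load('w2.npz'))
a=onz(c,322.3,130.5,.092);b=onz(c,322.8,217.5,.092);d=b-a;print(a,b,np.linalg.norm(d),np.degrees(np.arctan2(d[1],d[0])),(a+b)/2)
E
```

```text
[0.50162237 0.27843357 0.092     ] [0.59252699 0.26951346 0.092     ] 0.09134121471330471 -5.604270232727676 [0.54707468 0.27397352 0.092     ]
```

>>> {"method": "servo_tool", "body": {
  "steps": [
    {"dx":0.02,"dy":0.01,"dz":-0.2,"wx":0,"wy":0,"wz":0},
    {"dx":0.03,"dy":0.02,"dz":-0.4,"wx":0,"wy":0,"wz":0},
    {"dx":0.035,"dy":0.025,"dz":-0.6,"wx":0,"wy":0,"wz":0},
    {"dx":0.035,"dy":0.025,"dz":-0.8,"wx":0,"wy":0,"wz":0},
    {"dx":0.035,"dy":0.025,"dz":-1.0,"wx":0,"wy":0,"wz":0}
  ]
}}

```text
time_s: 2.28
eef_pos: [0.543, 0.2748, 0.1701]
eef_rot: [-0.0, 0.052, 0.999, 0.0]
wrist_force: [0.8, 0.2, 0.2]
opening: 1.0
grasp_force: 0.0
```

>>> {"method": "servo_tool", "body": {
  "steps": [
    {"dx":0,"dy":0,"dz":-0.2,"wx":0,"wy":0,"wz":0},
    {"dx":0,"dy":0,"dz":-0.4,"wx":0,"wy":0,"wz":0},
    {"dx":0,"dy":0,"dz":-0.6,"wx":0,"wy":0,"wz":0},
    {"dx":0,"dy":0,"dz":-0.75,"wx":0,"wy":0,"wz":0},
    {"dx":0,"dy":0,"dz":-0.83,"wx":0,"wy":0,"wz":0}
  ]
}}

```text
time_s: 2.7
eef_pos: [0.5417, 0.2743, 0.0856]
eef_rot: [-0.002, 0.052, 0.999, -0.001]
wrist_force: [-0.6, 0.9, -0.1]
opening: 1.004
grasp_force: 0.0
```

>>> {"method": "servo_tool", "body": {
  "jaw": 0.25,
  "steps": [
    {"dx":0,"dy":0,"dz":0,"wx":0,"wy":0,"wz":0},
    {"dx":0,"dy":0,"dz":0,"wx":0,"wy":0,"wz":0},
    {"dx":0,"dy":0,"dz":0,"wx":0,"wy":0,"wz":0},
    {"dx":0,"dy":0,"dz":0,"wx":0,"wy":0,"wz":0},
    {"dx":0,"dy":0,"dz":0,"wx":0,"wy":0,"wz":0}
  ]
}}

```text
time_s: 3.12
eef_pos: [0.545, 0.2742, 0.0896]
eef_rot: [0.001, 0.052, 0.999, 0.0]
wrist_force: [-0.2, 0.5, -0.5]
opening: 0.301
grasp_force: 0.0
```

```bash
python3 - <<'E'
from h import *
c=cam('wrist');save(c,'w3.png');np.savez('w3.npz',**c)
s=cam('scene');save(s,'s3.png')
o=ctrl.get_obs();print(o['time_s'],o['eef_pos'],o['eef_rot'],o['opening'],o['wrist_force'])
a=c['frame'][:, 120:520];b=cv2.resize(s['frame'][180:310,290:420],(400,400))
cv2.imwrite('pics/g3.png',np.hstack([a,b])[...,::-1])
E
```

```text
3.2167 [0.5447785  0.27405927 0.08913716] [6.48003835e-04 5.23726773e-02 9.98627374e-01 2.25195483e-04] 0.2477746214443188 [-0.62310279  0.15931639 -0.58525334]
```

View pics/g3.png

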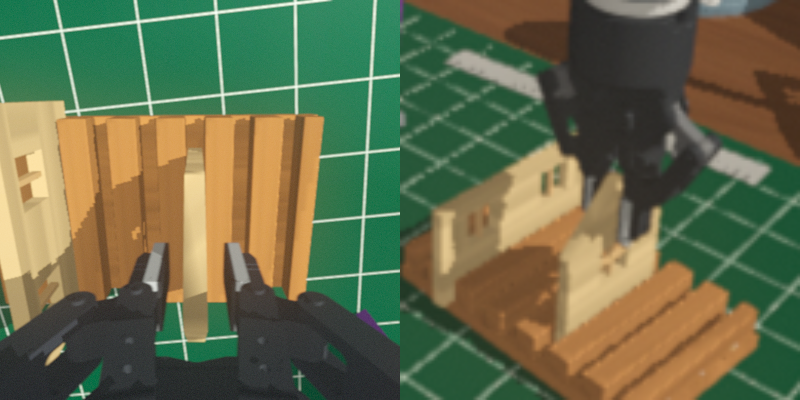

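The wrist crop has the wall at about x=195 with the finger pads on either side (165 and 230), so it is centred to within 1 mm. I'll work out the wall's centre and close the fingers.

```bash
python3 - <<'E'
from h import *
c=dict(np.load('w3.npz'))
a=onz(c,314,171,.092);b=onz(c,315.5,341,.092);d=b-a;print(a,b,np.linalg.norm(d),np.degrees(np.arctan2(d[1],d[0])),(a+b)/2)
E
```

```text
[0.50016891 0.277862   0.092     ] [0.59188814 0.26881022 0.092     ] 0.0921648123611962 -5.636277622807995 [0.54602852 0.27333611 0.092     ]
```

>>> {"method": "servo_tool", "body": {
  "jaw": 0,
  "steps": [
    {"dx":0,"dy":0,"dz":0,"wx":0,"wy":0,"wz":0},
    {"dx":0,"dy":0,"dz":0,"wx":0,"wy":0,"wz":0},
    {"dx":0,"dy":0,"dz":0,"wx":0,"wy":0,"wz":0},
    {"dx":0,"dy":0,"dz":0,"wx":0,"wy":0,"wz":0},
    {"dx":0,"dy":0,"dz":0,"wx":0,"wy":0,"wz":0}
  ]
}}

```text
time_s: 3.63
eef_pos: [0.5448, 0.274, 0.0889]
eef_rot: [0.0, 0.052, 0.999, 0.0]
wrist_force: [-0.4, 0.4, 4.7]
opening: 0.1
grasp_force: 59.0
```

The wall is gripped at 59 N with an opening of 0.10, about 8.5–9 mm. I'll lift it straight up and then carry it towards the jig.

>>> {"method": "servo_tool", "body": {
  "steps": [
    {"dx":0,"dy":0,"dz":0.15,"wx":0,"wy":0,"wz":0},
    {"dx":0,"dy":0,"dz":0.35,"wx":0,"wy":0,"wz":0},
    {"dx":0,"dy":0,"dz":0.6,"wx":0,"wy":0,"wz":0},
    {"dx":0,"dy":0,"dz":0.85,"wx":0,"wy":0,"wz":0},
    {"dx":0,"dy":0,"dz":1.0,"wx":0,"wy":0,"wz":0}
  ]
}}

```text
time_s: 4.05
eef_pos: [0.5449, 0.2742, 0.1905]
eef_rot: [0.001, 0.052, 0.999, 0.0]
wrist_force: [1.1, -0.3, -0.2]
opening: 0.102
grasp_force: 58.4
```

>>> {"method": "servo_tool", "body": {
  "steps": [
    {"dx":0,"dy":0,"dz":0.15,"wx":0,"wy":0,"wz":0},
    {"dx":0,"dy":-0.1,"dz":0.25,"wx":0,"wy":0,"wz":0},
    {"dx":0,"dy":-0.35,"dz":0.25,"wx":0,"wy":0,"wz":0},
    {"dx":0,"dy":-0.65,"dz":0.25,"wx":0,"wy":0,"wz":0},
    {"dx":0,"dy":-1.0,"dz":0.25,"wx":0,"wy":0,"wz":0}
  ]
}}

```text
time_s: 4.47
eef_pos: [0.5435, 0.1732, 0.2127]
eef_rot: [-0.0, 0.051, 0.999, -0.0]
wrist_force: [0.9, -0.4, -0.1]
opening: 0.099
grasp_force: 58.5
```

>>> {"method": "servo_tool", "body": {
  "steps": [
    {"dx":0,"dy":-0.3,"dz":0,"wx":0,"wy":0,"wz":-0.004},
    {"dx":0,"dy":-0.6,"dz":0,"wx":0,"wy":0,"wz":-0.008},
    {"dx":0,"dy":-0.8,"dz":0,"wx":0,"wy":0,"wz":-0.012},
    {"dx":0,"dy":-0.95,"dz":0,"wx":0,"wy":0,"wz":-0.016},
    {"dx":0,"dy":-1.0,"dz":0,"wx":0,"wy":0,"wz":-0.016}
  ]
}}

```text
time_s: 4.88
eef_pos: [0.5437, 0.0711, 0.2125]
eef_rot: [-0.001, 0.079, 0.997, -0.0]
wrist_force: [0.5, 0.0, -0.6]
opening: 0.095
grasp_force: 58.5
```

>>> {"method": "servo_tool", "body": {
  "steps": [
    {"dx":-0.05,"dy":-0.1,"dz":0,"wx":0,"wy":0,"wz":0},
    {"dx":-0.1,"dy":-0.2,"dz":0,"wx":0,"wy":0,"wz":0},
    {"dx":-0.1,"dy":-0.2,"dz":0,"wx":0,"wy":0,"wz":0},
    {"dx":-0.1,"dy":-0.2,"dz":0,"wx":0,"wy":0,"wz":0},
    {"dx":-0.1,"dy":-0.2,"dz":0,"wx":0,"wy":0,"wz":0}
  ]
}}

```text
time_s: 5.3
eef_pos: [0.5342, 0.0545, 0.2134]
eef_rot: [0.0, 0.077, 0.997, 0.0]
wrist_force: [0.5, 0.2, -0.7]
opening: 0.099
grasp_force: 58.5
```

```bash
python3 - <<'E'
from h import *
c=cam('wrist');save(c,'w4.png');np.savez('w4.npz',**c)
o=ctrl.get_obs();print(o['time_s'],o['eef_pos'],o['eef_rot'],o['opening'],o['wrist_force'])
E
```

```text
5.35 [0.53433917 0.05456188 0.21338995] [1.40800455e-04 7.69887758e-02 9.97031943e-01 1.16879006e-04] 0.09718565715185998 [ 0.55580745 -1.25840081 -1.07931576]
```

View pics/w4.png

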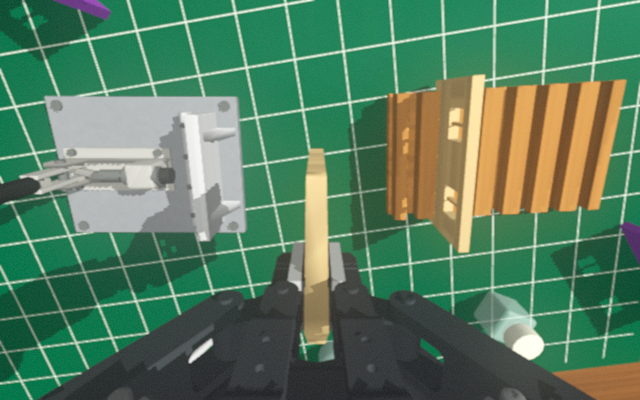

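The wrist view shows the jig base at (45..246, 97..233), the fence's top strip from about (186,114) to (206,239), and the held wall edge-on at (316,150..340). I'll measure the fence edges and base corners from intensity profiles.

```bash
python3 - <<'E'
from h import *
c=dict(np.load('w4.npz'));f=c['frame'];g=cv2.cvtColor(f,cv2.COLOR_RGB2GRAY)
for v in (112,116,122,140,160,180,200,220,232,238,242): print(v,g[v,170:226:1].tolist())
h=cv2.cvtColor(f,cv2.COLOR_RGB2HSV)
m=((h[...,1]<60)&(h[...,2]>85)).astype(np.uint8);m[:,260:]=0;m[:85]=0;m[250:]=0
n,l,st,ce=cv2.connectedComponentsWithStats(m);k=1+st[1:,4].argmax();print(st[k])
cnt=max(cv2.findContours((l==k).astype(np.uint8),0,1)[0],key=cv2.contourArea)
print(cv2.approxPolyDP(cnt,4,True)[:,0].tolist())
g2=cv2.cvtColor(f,cv2.COLOR_RGB2GRAY)
print('wall col',[(v,f[v,316].tolist()) for v in range(146,182,3)],[(v,f[v,316].tolist()) for v in range(325,350,3)])
E
```

```text
112 [188, 190, 189, 187, 187, 189, 188, 187, 178, 179, 187, 197, 208, 215, 215, 214, 211, 209, 207, 206, 202, 194, 188, 185, 187, 187, 189, 187, 187, 191, 188, 188, 188, 190, 189, 189, 190, 193, 193, 196, 196, 194, 196, 197, 203, 197, 193, 191, 191, 190, 188, 187, 177, 175, 183, 187]
116 [190, 188, 184, 181, 179, 167, 152, 150, 149, 163, 191, 218, 232, 233, 231, 237, 239, 240, 240, 241, 242, 243, 244, 245, 246, 246, 242, 230, 212, 205, 204, 204, 204, 205, 206, 207, 204, 203, 202, 205, 204, 203, 206, 205, 205, 200, 193, 190, 188, 189, 190, 191, 191, 191, 189, 191]
122 [188, 188, 185, 169, 144, 140, 140, 137, 139, 148, 155, 169, 181, 196, 218, 234, 238, 239, 239, 240, 240, 241, 242, 243, 244, 245, 246, 234, 214, 204, 203, 203, 205, 204, 205, 205, 205, 204, 205, 204, 205, 205, 205, 205, 206, 204, 198, 192, 189, 191, 191, 190, 192, 191, 192, 191]
140 [136, 137, 138, 135, 137, 138, 138, 142, 139, 137, 140, 141, 143, 156, 165, 180, 210, 231, 237, 238, 238, 239, 239, 241, 243, 244, 245, 246, 247, 234, 211, 203, 199, 181, 153, 140, 140, 140, 139, 138, 136, 133, 132, 137, 150, 157, 161, 154, 
[... 2541 characters left out ...]
255, 115], [241, 119], [237, 97], [206, 96], [202, 85], [201, 96], [157, 96], [153, 85], [153, 96], [107, 94], [144, 85], [108, 90], [102, 85], [102, 91], [61, 96], [54, 85], [56, 96], [20, 105]]
wall col [(146, [46, 127, 83]), (149, [208, 187, 133]), (152, [206, 183, 129]), (155, [195, 172, 123]), (158, [205, 182, 129]), (161, [208, 186, 133]), (164, [197, 176, 124]), (167, [193, 171, 120]), (170, [200, 177, 126]), (173, [198, 176, 123]), (176, [247, 222, 164]), (179, [251, 225, 164])] [(325, [150, 131, 91]), (328, [158, 139, 96]), (331, [163, 143, 100]), (334, [188, 163, 113]), (337, [170, 148, 102]), (340, [173, 151, 104]), (343, [186, 177, 125]), (346, [23, 85, 56]), (349, [25, 83, 59])]
```

```bash
python3 - <<'E'
from h import *
c=dict(np.load('w4.npz'))
L=np.array([onz(c,u,v,.067)[:2] for u,v in[(185.3,140),(187.9,160),(190.2,180)]]);Rr=np.array([onz(c,u,v,.067)[:2] for u,v in[(199.5,140),(201.4,160),(203.5,180)]])
print(L,Rr)
for q in(L,Rr):d=q[2]-q[0];print('fence ang',np.degrees(np.arctan2(d[1],d[0])))
# fence ends at top: near end v~113.5, far ~239
for p in[(182,114),(207,239)]:print('end',onz(c,*p,.067)[:2])
# base -x and +x edges
E=[[onz(c,u,v,.012)[:2] for u,v in q] for q in ([(157,96),(206,96.3),(237,96.6)],[(112,232.5),(151,232.5),(193,232.5),(225,232.5)])]
for e in E:
    e=np.array(e);d=e[-1]-e[0];print(e.round(4).tolist(),np.degrees(np.arctan2(-d[0],d[1])))
th=np.radians(-8.6);ex=np.array([np.cos(th),np.sin(th)]);ey=np.array([-np.sin(th),np.cos(th)])
print('xj',[(np.array(e)@ex).mean() for e in E],'yj',(L@ey),(Rr@ey),'top pred',np.array([.5125,-.0695])@ex,np.array([.5125,-.0695])@ey)
D=[onz(c,u,v,0)[:2]@ey for u,v in[(237.5,97),(242,168),(246,228)]];print('y edge z0',D)
# held wall
z=.2165
a=onz(c,316,174.5,z);b=onz(c,316.5,344.5,z);print(a,b,np.linalg.norm(b-a),(a+b)/2,ctrl.get_obs()['eef_pos'])
E
```

```text
[[ 0.47745067 -0.05436627]
 [ 0.49523372 -0.05696802]
 [ 0.51365474 -0.05994271]] [[ 0.47939658 -0.04190464]
 [ 0.49711867 -0.04489826]
 [ 0.51554754 -0.04782423]]
fence ang -8.756339410229735
fence ang -9.29944264959395
end [ 0.45530057 -0.05105546]
end [ 0.5738617 -0.0597499]
[[0.4337, -0.0935], [0.4416, -0.0444], [0.4468, -0.0133]] -9.283437093796818
[[0.5709, -0.19], [0.5779, -0.1455], [0.5854, -0.0976], [0.5911, -0.061]] -8.880562334640969
xj [np.float64(0.44326425279487996), np.float64(0.5932478778323942)] yj [0.01764076 0.01772745 0.0175408 ] [0.03025325 0.02994337 0.02980607] top pred 0.5171303516559282 0.007918295032134218
y edge z0 [np.float64(0.051326243828706396), np.float64(0.05046670694286967), np.float64(0.04987963906696765)]
[0.49116169 0.06096711 0.2165    ] [0.58237354 0.04699355 0.2165    ] 0.09227600791354226 [0.53676762 0.05398033 0.2165    ] [0.53433917 0.05456188 0.21338995]
```

The jig fit agrees with the stated sizes: base 150.0 mm, fence 12.4 mm, angle −9°. The slot centre comes out at (.514,−.066), so I'll hover above it with the foot about 13 mm over the fence top.

>>> {"method": "servo_tool", "body": {
  "steps": [
    {"dx":-0.06,"dy":-0.25,"dz":0,"wx":0,"wy":0,"wz":0},
    {"dx":-0.12,"dy":-0.5,"dz":0,"wx":0,"wy":0,"wz":0},
    {"dx":-0.17,"dy":-0.75,"dz":0,"wx":0,"wy":0,"wz":0},
    {"dx":-0.22,"dy":-0.9,"dz":0,"wx":0,"wy":0,"wz":0},
    {"dx":-0.22,"dy":-1.0,"dz":0,"wx":0,"wy":0,"wz":0}
  ]
}}

```text
time_s: 5.77
eef_pos: [0.5119, -0.0469, 0.2133]
eef_rot: [-0.0, 0.078, 0.997, -0.0]
wrist_force: [0.6, 0.5, -1.1]
opening: 0.095
grasp_force: 58.7
```

>>> {"method": "servo_tool", "body": {
  "steps": [
    {"dx":0,"dy":-0.1,"dz":0,"wx":0,"wy":0,"wz":0},
    {"dx":0,"dy":-0.21,"dz":-0.1,"wx":0,"wy":0,"wz":0},
    {"dx":0,"dy":-0.21,"dz":-0.3,"wx":0,"wy":0,"wz":0},
    {"dx":0,"dy":-0.21,"dz":-0.5,"wx":0,"wy":0,"wz":0},
    {"dx":0,"dy":-0.21,"dz":-0.56,"wx":0,"wy":0,"wz":0}
  ]
}}

```text
time_s: 6.18
eef_pos: [0.5106, -0.0664, 0.1536]
eef_rot: [-0.002, 0.077, 0.997, 0.001]
wrist_force: [-0.9, 1.0, -1.6]
opening: 0.099
grasp_force: 58.7
```

```bash
python3 - <<'E'
from h import *
c=cam('wrist');np.savez('w5.npz',**c);s=cam('scene');np.savez('s5.npz',**s);t=cam('top');np.savez('t5.npz',**t)
o=ctrl.get_obs();print(o['time_s'],o['eef_pos'],o['eef_rot'],o['opening'],o['wrist_force'])
a=c['frame'][:,130:530];b=cv2.resize(s['frame'][130:250,190:310],(400,400),interpolation=cv2.INTER_CUBIC)
cv2.imwrite('pics/g5.png',np.hstack([a,b])[...,::-1])
E
```

```text
6.3333 [ 0.51214554 -0.0667115   0.15674859] [-7.20611531e-04  7.71015127e-02  9.97022956e-01  2.51058875e-04] 0.09402812769899023 [ 1.0429932   0.17764438 -0.11480872]
```

View pics/g5.png

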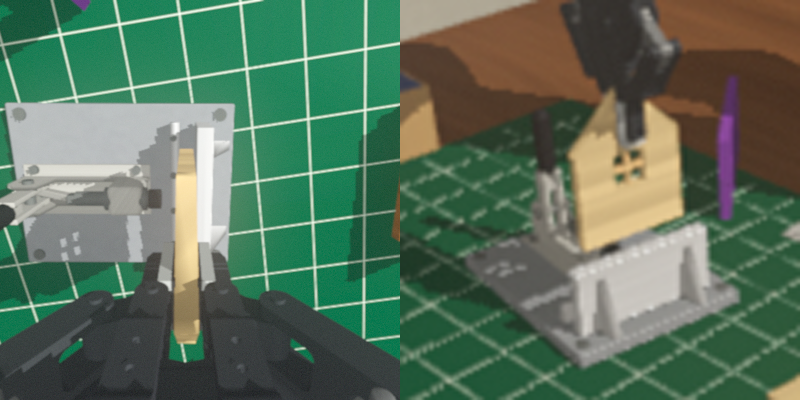

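The wall hangs above the slot between the kerb (crop x≈173) and the fence (197–213), point up and square to it. I'll refine the lateral offset from this view before lowering.

```bash
python3 - <<'E'
from h import *
c=dict(np.load('w5.npz'));g=cv2.cvtColor(c['frame'],cv2.COLOR_RGB2GRAY)
for v in (130,136,142,147,165,185):print(v,list(zip(range(296,348),g[v,296:348].tolist()))[::1] if v==130 else g[v,296:348].tolist())
ex=np.array([.98783,-.15557]);ey=np.array([.15557,.98783])
O=np.array([.5142,-.0664])
for v in(130,140):
    print('pred fence front/back, kerb inner top, wall', [proj(c,np.r_[O+ex*(-.055)+ey*y,z]).round(1).tolist() for y,z in((.0065,.067),(.0185,.067),(-.0065,.023),(.0065,.012))])
z=.1567+.0031
for v,u in((165,0),(185,0)):
    pass
print('wall pred',[proj(c,np.r_[np.array([.5121,-.0667])+ex*(.002-.045)+ey*y,z]).round(1).tolist() for y in(-.0045,.0045)])
E
```

```text
130 [(296, 140), (297, 139), (298, 140), (299, 142), (300, 156), (301, 177), (302, 203), (303, 221), (304, 237), (305, 250), (306, 252), (307, 246), (308, 235), (309, 207), (310, 170), (311, 152), (312, 148), (313, 140), (314, 139), (315, 142), (316, 140), (317, 141), (318, 142), (319, 141), (320, 140), (321, 141), (322, 143), (323, 143), (324, 140), (325, 136), (326, 153), (327, 194), (328, 228), (329, 241), (330, 242), (331, 242), (332, 243), (333, 244), (334, 243), (335, 245), (336, 246), (337, 246), (338, 247), (339, 247), (340, 249), (341, 250), (342, 247), (343, 236), (344, 213), (345, 197), (346, 196), (347, 195)]
136 [141, 141, 141, 139, 140, 138, 128, 121, 121, 130, 147, 163, 159, 149, 144, 143, 143, 144, 146, 143, 144, 146, 144, 142, 144, 142, 144, 141, 143, 139, 158, 203, 233, 241, 242, 243, 243, 243, 243, 243, 245, 246, 247, 248, 248, 249, 248, 230, 201, 194, 192, 195]
142 [139, 141, 140, 142, 140, 149, 154, 159, 169, 177, 178, 169, 159, 147, 142, 143, 139, 144, 146, 144, 142, 146, 145, 143, 143, 146, 145, 143, 141, 139, 160, 208, 233, 241, 242, 242, 242, 242, 244, 245, 2
[... 414 characters left out ...]
176, 177, 177, 176, 179, 176, 179, 177, 179, 177, 177, 171, 157, 175, 219, 239, 242, 242, 242, 241, 241, 243, 244, 246, 247, 247, 248, 249, 247, 235, 213, 197, 195, 196, 195]
185 [140, 141, 140, 139, 143, 143, 155, 163, 174, 195, 220, 227, 230, 230, 230, 229, 229, 230, 230, 229, 230, 229, 228, 229, 230, 230, 230, 229, 230, 227, 224, 228, 239, 242, 240, 241, 241, 240, 242, 244, 246, 247, 248, 248, 249, 248, 234, 205, 194, 194, 194, 195]
pred fence front/back, kerb inner top, wall [[326.2, 134.4], [343.3, 134.4], [308.9, 128.6], [324.2, 127.5]]
pred fence front/back, kerb inner top, wall [[326.2, 134.4], [343.3, 134.4], [308.9, 128.6], [324.2, 127.5]]
wall pred [[306.0, 180.7], [326.6, 180.7]]
```

The predicted fence edges match the picture to 0.5 px, and the wall sits about 1 mm towards the kerb. I'll shift it +0.7 mm and lower it.

>>> {"method": "servo_tool", "body": {
  "steps": [
    {"dx":0,"dy":0.007,"dz":-0.05,"wx":0,"wy":0,"wz":0},
    {"dx":0,"dy":0.007,"dz":-0.15,"wx":0,"wy":0,"wz":0},
    {"dx":0,"dy":0.007,"dz":-0.27,"wx":0,"wy":0,"wz":0},
    {"dx":0,"dy":0.007,"dz":-0.36,"wx":0,"wy":0,"wz":0},
    {"dx":0,"dy":0.007,"dz":-0.4,"wx":0,"wy":0,"wz":0}
  ]
}}

```text
time_s: 6.75
eef_pos: [0.5111, -0.0659, 0.1152]
eef_rot: [-0.001, 0.077, 0.997, 0.0]
wrist_force: [-0.9, 0.2, -0.4]
opening: 0.098
grasp_force: 58.7
```

>>> {"method": "servo_tool", "body": {
  "steps": [
    {"dx":0,"dy":0,"dz":-0.06,"wx":0,"wy":0,"wz":0},
    {"dx":0,"dy":0,"dz":-0.13,"wx":0,"wy":0,"wz":0},
    {"dx":0,"dy":0,"dz":-0.18,"wx":0,"wy":0,"wz":0},
    {"dx":0,"dy":0,"dz":-0.21,"wx":0,"wy":0,"wz":0},
    {"dx":0,"dy":0,"dz":-0.22,"wx":0,"wy":0,"wz":0}
  ]
}}

```text
time_s: 7.17
eef_pos: [0.512, -0.0663, 0.0946]
eef_rot: [-0.0, 0.077, 0.997, 0.0]
wrist_force: [0.6, -1.3, -0.7]
opening: 0.097
grasp_force: 58.7
```

>>> {"method": "servo_tool", "body": {
  "steps": [
    {"dx":0,"dy":0,"dz":-0.01,"wx":0,"wy":0,"wz":0},
    {"dx":0,"dy":0,"dz":-0.02,"wx":0,"wy":0,"wz":0},
    {"dx":0,"dy":0,"dz":-0.035,"wx":0,"wy":0,"wz":0},
    {"dx":0,"dy":0,"dz":-0.05,"wx":0,"wy":0,"wz":0},
    {"dx":0,"dy":0,"dz":-0.05,"wx":0,"wy":0,"wz":0}
  ]
}}

```text
time_s: 7.58
eef_pos: [0.5122, -0.0664, 0.0901]
eef_rot: [-0.0, 0.077, 0.997, 0.0]
wrist_force: [-0.1, -0.1, -1.3]
opening: 0.095
grasp_force: 58.7
```

>>> {"method": "servo_tool", "body": {
  "steps": [
    {"dx":0,"dy":0,"dz":-0.004,"wx":0,"wy":0,"wz":0},
    {"dx":0,"dy":0,"dz":-0.008,"wx":0,"wy":0,"wz":0},
    {"dx":0,"dy":0,"dz":-0.01,"wx":0,"wy":0,"wz":0},
    {"dx":0,"dy":0,"dz":-0.01,"wx":0,"wy":0,"wz":0},
    {"dx":0,"dy":0,"dz":-0.01,"wx":0,"wy":0,"wz":0}
  ]
}}

```text
time_s: 8.0
eef_pos: [0.5123, -0.0664, 0.0893]
eef_rot: [0.0, 0.077, 0.997, -0.0]
wrist_force: [0.4, -0.3, -0.2]
opening: 0.099
grasp_force: 58.7
```

>>> {"method": "servo_tool", "body": {
  "steps": [
    {"dx":0,"dy":0,"dz":-0.003,"wx":0,"wy":0,"wz":0},
    {"dx":0,"dy":0,"dz":-0.006,"wx":0,"wy":0,"wz":0},
    {"dx":0,"dy":0,"dz":-0.008,"wx":0,"wy":0,"wz":0},
    {"dx":0,"dy":0,"dz":-0.01,"wx":0,"wy":0,"wz":0},
    {"dx":0,"dy":0,"dz":-0.01,"wx":0,"wy":0,"wz":0}
  ]
}}

```text
time_s: 8.42
eef_pos: [0.5124, -0.0664, 0.0888]
eef_rot: [0.0, 0.077, 0.997, -0.0]
wrist_force: [-1.1, 0.7, 5.0]
opening: 0.098
grasp_force: 59.7
```

The foot is on the floor, with a 5 N reaction at the expected height. Now I'll release and back off upwards.

>>> {"method": "servo_tool", "body": {
  "jaw": 0.4,
  "steps": [
    {"dx":0,"dy":0,"dz":0,"wx":0,"wy":0,"wz":0},
    {"dx":0,"dy":0,"dz":0,"wx":0,"wy":0,"wz":0},
    {"dx":0,"dy":0,"dz":0,"wx":0,"wy":0,"wz":0},
    {"dx":0,"dy":0,"dz":0,"wx":0,"wy":0,"wz":0},
    {"dx":0,"dy":0,"dz":0,"wx":0,"wy":0,"wz":0}
  ]
}}

```text
time_s: 8.83
eef_pos: [0.5123, -0.0663, 0.0881]
eef_rot: [-0.0, 0.077, 0.997, 0.0]
wrist_force: [-0.3, 0.4, -0.5]
opening: 0.399
grasp_force: 0.0
```

>>> {"method": "servo_tool", "body": {
  "jaw": 0.6,
  "steps": [
    {"dx":0,"dy":0,"dz":0.1,"wx":0,"wy":0,"wz":0},
    {"dx":0,"dy":0,"dz":0.25,"wx":0,"wy":0,"wz":0},
    {"dx":0,"dy":0,"dz":0.5,"wx":0,"wy":0,"wz":0},
    {"dx":0,"dy":0,"dz":0.8,"wx":0,"wy":0,"wz":0},
    {"dx":0,"dy":0,"dz":1.0,"wx":0,"wy":0,"wz":0}
  ]
}}

```text
time_s: 9.25
eef_pos: [0.5131, -0.0666, 0.1915]
eef_rot: [0.001, 0.077, 0.997, -0.0]
wrist_force: [0.6, -0.8, 0.1]
opening: 0.599
grasp_force: 0.0
```

```bash
python3 - <<'E'
from h import *
c=cam('wrist');np.savez('w6.npz',**c);s=cam('scene');np.savez('s6.npz',**s)
o=ctrl.get_obs();print(o['time_s'],o['eef_pos'],o['eef_rot'],o['opening'])
a=c['frame'][:,130:530];b=cv2.resize(s['frame'][130:250,190:310],(400,400),interpolation=cv2.INTER_CUBIC)
cv2.imwrite('pics/g6.png',np.hstack([a,b])[...,::-1])
# numeric: handle grip dark pixels, scene
h=cv2.cvtColor(s['frame'],cv2.COLOR_RGB2HSV)
m=(h[...,2]<60)[150:195,222:246];ys,xs=np.nonzero(m);print(len(xs),xs.min()+222,xs.max()+222,ys.min()+150,ys.max()+150)
ex=np.array([.98783,-.15557]);ey=np.array([.15557,.98783]);O=np.array([.5142,-.0664])
def J(x,y,z):return np.r_[O+ex*x+ey*y,z]
for a in(0,.06,.12):
    t=-np.radians(3)+a
    print(a,[proj(s,J(0,-.1295-r*np.sin(t),.042+r*np.cos(t))).round(1).tolist() for r in(.036,.066,.094)])
print('wall apex pred s',proj(s,J(0,0,.134)),proj(s,J(0,-.03,.13)),'wrist',proj(c,J(0,0,.134)),'eaves',[proj(c,J(q,0,.092)).round(1).tolist() for q in(-.045,.045)])
print('pivot/grip world',J(0,-.1295,.042),J(0,-.1295+.066*np.sin(np.radians(3)),.042+.066))
E
```

```text
9.35 [ 0.51505393 -0.06729488  0.19336324] [ 0.0041366   0.07732239  0.99699685 -0.00119282] 0.6002170850181768
229 222 245 160 180
0 [[234.6, 181.5], [233.8, 172.1], [233.1, 163.1]]
0.06 [[234.3, 181.2], [233.1, 171.6], [232.1, 162.5]]
0.12 [[233.9, 181.0], [232.4, 171.2], [231.1, 161.9]]
wall apex pred s [257.58269442 179.33739293] [251.43742012 176.72731186] wrist [316.9529888  218.62947991] eaves [[316.9, 141.7], [316.7, 250.8]]
pivot/grip world [ 0.49405368 -0.19432398  0.042     ] [ 0.49459105 -0.19091185  0.108     ]
```

View pics/g6.png

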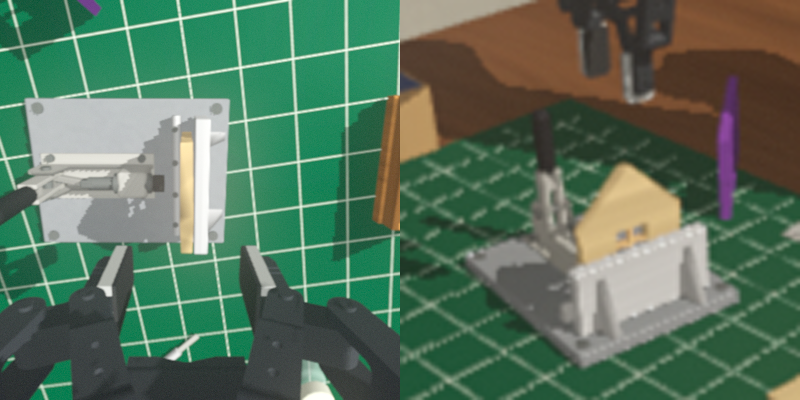

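The wall stands point up in the slot, against the fence at crop (180–195, 135–253), and the handle is upright at about scene (233,171) as predicted. Next I'll shut the jaws, move behind the handle on the fence side and go down.

>>> {"method": "servo_tool", "body": {
  "jaw": 0,
  "steps": [
    {"dx":0,"dy":-0.1,"dz":0,"wx":0,"wy":0,"wz":0},
    {"dx":-0.03,"dy":-0.3,"dz":0,"wx":0,"wy":0,"wz":0},
    {"dx":-0.06,"dy":-0.5,"dz":0,"wx":0,"wy":0,"wz":0},
    {"dx":-0.09,"dy":-0.7,"dz":0,"wx":0,"wy":0,"wz":0},
    {"dx":-0.12,"dy":-0.88,"dz":0,"wx":0,"wy":0,"wz":0}
  ]
}}

```text
time_s: 9.77
eef_pos: [0.4991, -0.1556, 0.1868]
eef_rot: [-0.001, 0.077, 0.997, 0.0]
wrist_force: [-0.9, -0.3, 0.3]
opening: 0.005
grasp_force: 0.0
```

>>> {"method": "servo_tool", "body": {
  "steps": [
    {"dx":0,"dy":0,"dz":0,"wx":0,"wy":0,"wz":0},
    {"dx":0,"dy":0,"dz":-0.2,"wx":0,"wy":0,"wz":0},
    {"dx":0,"dy":0,"dz":-0.45,"wx":0,"wy":0,"wz":0},
    {"dx":0,"dy":0,"dz":-0.65,"wx":0,"wy":0,"wz":0},
    {"dx":0,"dy":0,"dz":-0.75,"wx":0,"wy":0,"wz":0}
  ]
}}

```text
time_s: 10.18
eef_pos: [0.4979, -0.1531, 0.1096]
eef_rot: [-0.003, 0.078, 0.997, 0.001]
wrist_force: [-0.3, -0.3, -0.7]
opening: 0.001
grasp_force: 0.0
```

>>> {"method": "servo_tool", "body": {
  "steps": [
    {"dx":-0.01,"dy":-0.06,"dz":0,"wx":0,"wy":0,"wz":0},
    {"dx":-0.02,"dy":-0.12,"dz":0,"wx":0,"wy":0,"wz":0},
    {"dx":-0.03,"dy":-0.18,"dz":0,"wx":0,"wy":0,"wz":0},
    {"dx":-0.04,"dy":-0.24,"dz":0,"wx":0,"wy":0,"wz":0},
    {"dx":-0.047,"dy":-0.3,"dz":0,"wx":0,"wy":0,"wz":0}
  ]
}}

```text
time_s: 10.6
eef_pos: [0.4962, -0.1855, 0.1145]
eef_rot: [0.001, 0.078, 0.997, -0.0]
wrist_force: [0.2, 1.2, 1.1]
opening: 0.002
grasp_force: 0.5
```

Contact with the handle is starting. Next I'll follow the arc.

>>> {"method": "servo_tool", "body": {
  "steps": [
    {"dx":-0.01,"dy":-0.07,"dz":0,"wx":0,"wy":0,"wz":0},
    {"dx":-0.02,"dy":-0.15,"dz":0,"wx":0,"wy":0,"wz":0},
    {"dx":-0.035,"dy":-0.22,"dz":-0.02,"wx":0,"wy":0,"wz":0},
    {"dx":-0.045,"dy":-0.3,"dz":-0.05,"wx":0,"wy":0,"wz":0},
    {"dx":-0.057,"dy":-0.37,"dz":-0.08,"wx":0,"wy":0,"wz":0}
  ]
}}

```text
time_s: 11.02
eef_pos: [0.49, -0.2225, 0.1053]
eef_rot: [0.0, 0.078, 0.997, -0.0]
wrist_force: [1.3, 0.2, 0.2]
opening: -0.003
grasp_force: 0.5
```

>>> {"method": "servo_tool", "body": {
  "steps": [
    {"dx":-0.008,"dy":-0.05,"dz":-0.04,"wx":0,"wy":0,"wz":0},
    {"dx":-0.016,"dy":-0.1,"dz":-0.09,"wx":0,"wy":0,"wz":0},
    {"dx":-0.023,"dy":-0.145,"dz":-0.135,"wx":0,"wy":0,"wz":0},
    {"dx":-0.03,"dy":-0.19,"dz":-0.185,"wx":0,"wy":0,"wz":0},
    {"dx":-0.034,"dy":-0.215,"dz":-0.23,"wx":0,"wy":0,"wz":0}
  ]
}}

```text
time_s: 11.43
eef_pos: [0.4863, -0.2435, 0.0817]
eef_rot: [-0.0, 0.078, 0.997, -0.0]
wrist_force: [0.6, -0.6, 2.0]
opening: 0.002
grasp_force: 0.7
```

>>> {"method": "servo_tool", "body": {
  "steps": [
    {"dx":-0.004,"dy":-0.025,"dz":-0.045,"wx":0,"wy":0,"wz":0},
    {"dx":-0.008,"dy":-0.05,"dz":-0.09,"wx":0,"wy":0,"wz":0},
    {"dx":-0.011,"dy":-0.07,"dz":-0.13,"wx":0,"wy":0,"wz":0},
    {"dx":-0.014,"dy":-0.09,"dz":-0.17,"wx":0,"wy":0,"wz":0},
    {"dx":-0.015,"dy":-0.095,"dz":-0.2,"wx":0,"wy":0,"wz":0}
  ]
}}

```text
time_s: 11.85
eef_pos: [0.4848, -0.2524, 0.0617]
eef_rot: [-0.0, 0.077, 0.997, 0.0]
wrist_force: [-1.0, -0.5, 1.3]
opening: 0.002
grasp_force: 0.4
```

>>> {"method": "servo_tool", "body": {
  "steps": [
    {"dx":0,"dy":-0.005,"dz":-0.01,"wx":0,"wy":0,"wz":0},
    {"dx":0,"dy":-0.005,"dz":-0.02,"wx":0,"wy":0,"wz":0},
    {"dx":0,"dy":-0.005,"dz":-0.03,"wx":0,"wy":0,"wz":0},
    {"dx":0,"dy":-0.005,"dz":-0.03,"wx":0,"wy":0,"wz":0},
    {"dx":0,"dy":-0.005,"dz":-0.03,"wx":0,"wy":0,"wz":0}
  ]
}}

```text
time_s: 12.27
eef_pos: [0.485, -0.2527, 0.0593]
eef_rot: [-0.0, 0.077, 0.997, 0.0]
wrist_force: [0.4, 0.1, 0.4]
opening: -0.002
grasp_force: 0.0
```

>>> {"method": "servo_tool", "body": {
  "steps": [
    {"dx":0,"dy":0,"dz":-0.005,"wx":0,"wy":0,"wz":0},
    {"dx":0,"dy":0,"dz":-0.01,"wx":0,"wy":0,"wz":0},
    {"dx":0,"dy":0,"dz":-0.015,"wx":0,"wy":0,"wz":0},
    {"dx":0,"dy":0,"dz":-0.015,"wx":0,"wy":0,"wz":0},
    {"dx":0,"dy":0,"dz":-0.015,"wx":0,"wy":0,"wz":0}
  ]
}}

```text
time_s: 12.68
eef_pos: [0.4851, -0.253, 0.058]
eef_rot: [0.0, 0.077, 0.997, -0.0]
wrist_force: [-0.6, 0.3, 2.7]
opening: 0.0
grasp_force: 0.8
```

>>> {"method": "servo_tool", "body": {
  "steps": [
    {"dx":0,"dy":0,"dz":-0.005,"wx":0,"wy":0,"wz":0},
    {"dx":0,"dy":0,"dz":-0.01,"wx":0,"wy":0,"wz":0},
    {"dx":0,"dy":0,"dz":-0.015,"wx":0,"wy":0,"wz":0},
    {"dx":0,"dy":0,"dz":-0.015,"wx":0,"wy":0,"wz":0},
    {"dx":0,"dy":0,"dz":-0.015,"wx":0,"wy":0,"wz":0}
  ]
}}

```text
time_s: 13.1
eef_pos: [0.4853, -0.2532, 0.0574]
eef_rot: [0.0, 0.077, 0.997, -0.0]
wrist_force: [-2.2, 2.3, 10.4]
opening: 0.002
grasp_force: 5.2
```

>>> {"method": "servo_tool", "body": {
  "steps": [
    {"dx":0,"dy":0,"dz":-0.003,"wx":0,"wy":0,"wz":0},
    {"dx":0,"dy":0,"dz":-0.006,"wx":0,"wy":0,"wz":0},
    {"dx":0,"dy":0,"dz":-0.01,"wx":0,"wy":0,"wz":0},
    {"dx":0,"dy":0,"dz":-0.01,"wx":0,"wy":0,"wz":0},
    {"dx":0,"dy":0,"dz":-0.01,"wx":0,"wy":0,"wz":0}
  ]
}}

```text
time_s: 13.52
eef_pos: [0.4853, -0.2533, 0.0572]
eef_rot: [0.0, 0.077, 0.997, -0.0]
wrist_force: [-5.4, 2.6, 16.5]
opening: 0.004
grasp_force: 8.3
```

The force climbs to 16 N at the predicted stop height, so the handle is fully down. I'll retreat straight up, move clear, and check the wall and handle by numbers.

>>> {"method": "servo_tool", "body": {
  "steps": [
    {"dx":0,"dy":0,"dz":0.1,"wx":0,"wy":0,"wz":0},
    {"dx":0,"dy":0,"dz":0.3,"wx":0,"wy":0,"wz":0},
    {"dx":0,"dy":0,"dz":0.6,"wx":0,"wy":0,"wz":0},
    {"dx":0,"dy":0,"dz":0.85,"wx":0,"wy":0,"wz":0},
    {"dx":0,"dy":0,"dz":1.0,"wx":0,"wy":0,"wz":0}
  ]
}}

```text
time_s: 13.93
eef_pos: [0.486, -0.2536, 0.1583]
eef_rot: [0.001, 0.077, 0.997, -0.001]
wrist_force: [0.6, -0.2, 0.3]
opening: 0.003
grasp_force: 0.0
```

>>> {"method": "servo_tool", "body": {
  "steps": [
    {"dx":0,"dy":0.1,"dz":0.2,"wx":0,"wy":0,"wz":0},
    {"dx":0,"dy":0.35,"dz":0.5,"wx":0,"wy":0,"wz":0},
    {"dx":0,"dy":0.6,"dz":0.8,"wx":0,"wy":0,"wz":0},
    {"dx":0,"dy":0.85,"dz":1.0,"wx":0,"wy":0,"wz":0},
    {"dx":0,"dy":1.0,"dz":1.0,"wx":0,"wy":0,"wz":0}
  ]
}}

```text
time_s: 14.35
eef_pos: [0.4871, -0.152, 0.2607]
eef_rot: [0.004, 0.077, 0.997, -0.001]
wrist_force: [0.1, -0.1, 1.1]
opening: 0.002
grasp_force: 0.0
```

>>> {"method": "servo_tool", "body": {
  "steps": [
    {"dx":0,"dy":0.1,"dz":0,"wx":0,"wy":0,"wz":0},
    {"dx":0,"dy":0.35,"dz":0,"wx":0,"wy":0,"wz":0},
    {"dx":0,"dy":0.6,"dz":0,"wx":0,"wy":0,"wz":0},
    {"dx":0,"dy":0.8,"dz":0,"wx":0,"wy":0,"wz":0},
    {"dx":0,"dy":0.8,"dz":0,"wx":0,"wy":0,"wz":0}
  ]
}}

```text
time_s: 14.77
eef_pos: [0.4842, -0.0698, 0.2541]
eef_rot: [-0.001, 0.076, 0.997, 0.001]
wrist_force: [-0.3, 0.3, -1.0]
opening: 0.003
grasp_force: 0.0
```

```bash
python3 - <<'E'
from h import *
c=cam('wrist');np.savez('w7.npz',**c);s=cam('scene');np.savez('s7.npz',**s)
o=ctrl.get_obs();print(o['time_s'],o['eef_pos'],o['wrist_force'])
ex=np.array([.98783,-.15557]);ey=np.array([.15557,.98783]);O=np.array([.5142,-.0664])
def J(x,y,z):return np.r_[O+ex*x+ey*y,z]
r=lambda q:q.round(1).tolist()
print('fence front/back',[r(proj(c,J(-.055,y,.067))) for y in(.0065,.0185)],'fence x ends',[r(proj(c,J(x,.0125,.067))) for x in(-.06,.06)])
print('eaves',[r(proj(c,J(x,.002,.092))) for x in(-.045,.045)],'apex y edges',[r(proj(c,J(0,y,.134))) for y in(-.0025,.0065)])
t=np.radians(83);print('grip shut',[r(proj(c,J(0,-.1295-q*np.sin(t),.042+q*np.cos(t)))) for q in(.036,.094)])
h=cv2.cvtColor(c['frame'],cv2.COLOR_RGB2HSV)
wall=((h[...,0]>12)&(h[...,0]<28)&(h[...,1]>60)&(h[...,2]>120)).astype(np.uint8)
e=np.array([proj(c,J(x,.002,.092)) for x in(-.045,.045)]).mean(0).astype(int);print(e)
w=np.zeros_like(wall);y0,x0=max(e[1]-100,0),max(e[0]-40,0);w[y0:e[1]+100,x0:e[0]+40]=wall[y0:e[1]+100,x0:e[0]+40]
n,l,st,ce=cv2.connectedComponentsWithStats(w);k=1+st[1:,4].argmax();print('wall blob',st[k])
for v in range(st[k][1],st[k][1]+st[k][3],12):
    q=np.flatnonzero(l[v]==k);print(v,q.min(),q.max(),end='; ')
d=(h[...,2]<70).astype(np.uint8)&(h[...,1]<120).astype(np.uint8);n,l,st,ce=cv2.connectedComponentsWithStats(d)
print([x.tolist() for x in st[1:] if x[4]>80])
# scene: wall apex & grip
print('scene apex',r(proj(s,J(0,.002,.134))),'eaves',[r(proj(s,J(x,.002,.092))) for x in(-.045,.045)],'grip',[r(proj(s,J(0,-.1295-q*np.sin(t),.042+q*np.cos(t)))) for q in(.036,.094)])
hs=cv2.cvtColor(s['frame'],cv2.COLOR_RGB2HSV);m=((hs[...,0]>12)&(hs[...,0]<28)&(hs[...,1]>60)&(hs[...,2]>120)).astype(np.uint8);m[:,:235]=0;m[:,290:]=0;m[:170]=0;m[225:]=0
ys,xs=np.nonzero(m);print('scene wall',xs.min(),xs.max(),ys.min(),xs[ys==ys.min()],ys.max())
b=(hs[150:200,205:246,2]<60);print('upright dark px',b[8:32,17:].sum())
E
```

```text
14.8667 [ 0.48462912 -0.07252922  0.25444726] [ 0.03867402 -0.57120057  0.59001778]
fence front/back [[330.3, 148.5], [342.0, 148.5]] fence x ends [[336.2, 143.6], [333.9, 250.4]]
eaves [[326.5, 162.9], [325.4, 248.3]] apex y edges [[322.3, 223.1], [332.6, 223.1]]
grip shut [[177.0, 193.8], [122.5, 195.5]]
[325 205]
wall blob [320 151  12  91 925]
151 322 327; 163 321 330; 175 321 330; 187 321 330; 199 321 331; 211 321 331; 223 321 331; 235 321 330; [[287, 254, 13, 10, 85], [283, 265, 16, 21, 232], [43, 285, 547, 115, 33475]]
scene apex [258.0, 179.6] eaves [[273.4, 188.9], [244.0, 199.5]] grip [[229.3, 186.6], [219.8, 177.7]]
scene wall 242 274 179 [256 257 258] 208
upright dark px 115
```

```bash
python3 - <<'E'
from h import *
c=dict(np.load('w7.npz'));f=c['frame'];print('col326',[(v,f[v,326].tolist()) for v in range(236,262,2)],[(v,f[v,326].tolist()) for v in range(148,170,2)])
print('row194',[(u,f[194,u].tolist()) for u in range(100,205,6)])
print('grip col150',[(v,int(f[v,150].max())) for v in range(176,216,2)])
s=dict(np.load('s7.npz'))['frame'];s6=dict(np.load('s6.npz'))['frame']
d=s.max(2)<60
for v in range(158,196,2): print(v,''.join('#' if x else '.' for x in d[v,205:250]),''.join('#' if x else '.' for x in (s6.max(2)<60)[v,205:250]))
E
```

```text
col326 [(236, [212, 188, 140]), (238, [207, 186, 136]), (240, [203, 181, 134]), (242, [177, 166, 140]), (244, [177, 181, 175]), (246, [174, 178, 171]), (248, [175, 177, 172]), (250, [175, 178, 171]), (252, [176, 179, 174]), (254, [175, 180, 172]), (256, [175, 178, 173]), (258, [174, 178, 170]), (260, [174, 178, 171])] [(148, [138, 143, 141]), (150, [149, 145, 136]), (152, [172, 154, 115]), (154, [161, 144, 108]), (156, [166, 149, 111]), (158, [181, 161, 121]), (160, [201, 179, 133]), (162, [208, 185, 135]), (164, [255, 231, 175]), (166, [255, 232, 175]), (168, [255, 231, 174])]
row194 [(100, [126, 166, 136]), (106, [30, 127, 86]), (112, [32, 126, 86]), (118, [27, 125, 83]), (124, [63, 73, 69]), (130, [73, 82, 76]), (136, [64, 73, 68]), (142, [68, 78, 73]), (148, [75, 82, 80]), (154, [75, 81, 77]), (160, [71, 77, 71]), (166, [77, 83, 80]), (172, [76, 80, 77]), (178, [231, 231, 222]), (184, [229, 230, 219]), (190, [218, 216, 209]), (196, [76, 107, 88]), (202, [136, 139, 140])]
grip col150 [(176, 185), (178, 129), (180, 131), (182, 128), (184, 129), (186, 128), (188, 87), (190, 76), (19
[... 1256 characters left out ...]
..........####..............
182 .................######...................... .............................................
184 ..................###........................ .............................................
186 ............................................. .............................................
188 ............................................. .............................................
190 ..##......................................... .............................................
192 ....####..................................... .............................................
194 ............................................. .............................................
```

The grip lies at columns 121–177 against 122.5–177 predicted for fully shut. The near eave is at row 163, as predicted. The wall's columns are the same from eave to apex, so it is flush with the fence. I'm handing in.

```bash
python3 -c "
from bench import workorder
print(workorder.hand_in())"
```

```text
the job is handed in; nothing more can be done
None
```

The gable wall stands point up in the jig slot, clamped flat against the fence, with the handle fully down and the arm clear. The job is handed in, but no verdict came back; I did not re-check the side wall, paint jar or cement bottle afterwards.

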